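# Home the vial tray and start the sampler

## Task

Start the sampler: push the vial tray fully home into the loader, then press the square key on the console down until it stays fully down, and after that press the long key fully down and let it spring back up. Do not press the round key, and pick nothing up: leave the bottles and other loose things standing where they are.

Things in the scene. Friction and masses are not known exactly. Their poses are not given: they have to be found in the camera images.
- loader: Sample loader, a fixed cream housing 240 (x, depth) x 220 (y, width) x 80 tall, standing on the bench at any small yaw. Origin: centre of its underside; its x axis points from its open front (facing the robot) to its back, so the tray is pushed in along the loader's +x.
- tray (a joint): How far the vial tray stands out of the loader, in m: 0 is fully home (against its stop), up to 0.1 out. It slides level, takes about 3 N to move (a little more when pushed fast) and stays where it is left.
- tray_front (a point): Middle of the outer face of the tray's upright grey front panel, which is 160 wide and 8 thick and reaches from 12 to 62 above the bench (this point is 37 above it). Fully home, this face still stands 40 in front of the housing, at x = -0.160, y = 0 in the loader's frame.
- console: Fixed cream control console, 170 (x, depth) x 250 (y, width) x 50 tall, with a row of three grey keys near its front edge, in any order from left to right, and a small display hood (34 x 110, reaching 22 above the console's top) on the left part of its back. Origin: centre of its underside; x points from front to back, z up. The key places lie at x = -0.030, y = -0.075, 0 and 0.075. Each key sits in a black block 64 x 52 x 12 tall and is turned like the console.
- square_top (a point): Centre of the top of the square key (cap 32 x 32, top 80 above the bench while up). It moves with the key.
- square_key (a joint): Square key, m pressed: 0 up, 0.008 fully down. It is a latching key: about 3 N pushes it straight down and it stays where it is left, with no spring.
- long_top (a point): Centre of the top of the long key (cap 58 along the console's x, 22 along its y, top 80 above the bench while up). It moves with the key.
- long_key (a joint): Long key, m pressed: 0 up, 0.008 fully down. Spring key: starts to move at about 1.4 N, fully down at about 4.2 N, springs back when let go.
- round_top (a point): Centre of the top of the round key (cap diameter 34, top 80 above the bench). Not to be pressed.
- round_key (a joint): Round key, m pressed: 0 up, 0.008 fully down. Spring key like the long one; leave it alone.
- amber_bottle: Loose amber bottle, diameter 64, 130 tall, white cap, standing on top of the loader. Origin: centre of its underside. Leave alone.
- jar: Loose small glass jar, diameter 40, 55 tall, standing on the bench beside the tray. Origin: centre of its underside. Leave alone.
- vial: Loose small glass vial, diameter 25, 42 tall, standing on the console behind the keys. Origin: centre of its underside. Leave alone.
- beaker: Loose open glass beaker, diameter 68, 85 tall, on the bench. Origin: centre of its underside. Leave alone.
- spatula: Loose steel spatula, 160 long, lying on the bench. Leave alone.
- clear_bottle: Loose clear bottle, diameter 80, 170 tall, black cap, on the bench. Origin: centre of its underside. Leave alone.
- tip_box: Loose pipette-tip box 120 x 85 x 60 tall, on the bench. Origin: centre of its underside. Leave alone.

How it is judged:
On the way, in this order (a step that is already met when the one before it is completed fails the run):
1. the tray is pushed home (within 4 mm of its stop) (value of joint tray below 0.004 m), for 0.2 s.
2. the square key is pressed down (at least 6 of 8 mm) (value of joint square_key above 0.006 m), for 0.1 s.
3. the long key is pressed down (at least 6 of 8 mm) (value of joint long_key above 0.006 m), for 0.1 s.
At the end, for the whole second after the job is handed in: The tray is within 5 mm of its stop, the square key stays at least 6 mm down, the long and round keys are up (within 2 mm), and every loose thing stands still within 12 mm of where it began (value of joint tray below 0.005 m and value of joint square_key above 0.006 m and value of joint each of long_key, round_key below 0.002 m and distance of each of amber_bottle, jar, vial, beaker, spatula, clear_bottle, tip_box from where it was at the start of the episode below 0.012 m and linear speed of each of amber_bottle, jar, vial, beaker, spatula, clear_bottle, tip_box below 0.02 m/s); the robot touches nothing.
It fails at once if a key is pressed (3 mm) while the tray is not home (over 6 mm out) (value of joint tray above 0.006 m and value of joint any of square_key, long_key above 0.003 m).
It fails at once if the long key is pressed (3 mm) while the square key is still up (less than 5 mm down) (value of joint long_key above 0.003 m and value of joint square_key below 0.005 m).
It fails at once if the round key is pressed (3 mm) (value of joint round_key above 0.003 m).
It fails at once if a loose thing is moved, knocked over or lifted (12 mm) (distance of any of amber_bottle, jar, vial, beaker, spatula, clear_bottle, tip_box from where it was at the start of the episode above 0.012 m).
It also fails if it takes over 48 s, if anything falls off the work surface, if the arm or the gripper's body presses on something with over 40 N, if the wrist force passes 120 N, or if a joint passes its speed limit or range.

## Robot

A 6-joint arm with a two-finger parallel gripper is mounted at the origin on the work surface. World frame = base frame: x ahead of the robot, y to its left, z up, the work surface at z = 0. Lengths are in m, angles in rad, forces in N, time in s.
With the tool pointing down it reaches from about 0.25 to 0.775 m from the base axis. Payload 4 kg.
Tool frame: the origin (TCP) lies at the very end of the fingers, on their centre line; the grasp point (between the pads) lies hold_point_z behind it (hold_point_z is the distance from the TCP to the grasp point, in m); z points along the fingers, y is the direction in which the jaws open and shut (so a half turn about z gives the same grasp; the last joint's range is limited). The gripper opens to 94 mm and grips with 3 to 60 N. Pads are 16 mm wide; open, the fingers measure 119 mm over their backs; the gripper's body (75 mm by 177 mm) begins 78 mm behind the grasp point.
Start: joints at [1.081, 0.087, 1.371, -0, 1.684, -0.103], TCP at [0.207, 0.509, 0.206] pointing down, gripper open.
Joint ranges: [-3.1, 3.1], [-0.76, 2.03], [0.27, 2.55], [-1.08, 4.22], [0.17, 2.65], [-2.57, 2.57]. Speed limits (rad/s): [2.79, 2.79, 3.14, 3.14, 3.14, 3.14].

## Interface

Orientations are given as [roll, pitch, yaw] about the fixed x, y, z axes, in that order (R = Rz(yaw) Ry(pitch) Rx(roll)).
In Python, from bench import * gives the robot as it stands.
- The arm moves only by the tool step_arm, never from a script. Its argument "increments" is text: rows parted by semicolons, each of 6 numbers parted by spaces: the shift along the tool's x, y, z in cm, then the turn, a rotation vector about the tool's x, y, z in rad. A call has 1 to 5 rows; each row shifts and turns the commanded pose from where the row before left it, along the tool's axes as they then stand; what a row does not reach is not made up. A row lasts 1/10 s, in which the tool goes at most 50 mm and 8.59 degrees, less where a joint would pass 70% of its speed; a pose out of reach is approached as far as the arm can. A call is refused whole if a number of a shift passes 5 or a number of a turn 0.15, either way. A call with a gripper value outside its range is refused whole. "claw" is the gripper's target within -1 to 1 (shut at 1, half-way at 0, fully open at -1), set as the call begins (left out, the last holds). The fingers move at their own pace and stop on an object; the grip force is fixed at half the most. Time passes only in rows, so rows that do not move let the fingers close. It gives the time, the measured TCP pose, the force and the opening at its end, in the units of the state.
- get_obs(): the state, without advancing time (a new reading comes with each control period).
- snapshot(name): name is "side" or "top"; returns the picture (420x560x3 uint8, red, green, blue); there is no depth.
- calibration(name): a dict with "camera_matrix" (3x3 intrinsics, pixels), "k1" (the pictures are not rectified: a ray, as slopes to the right and down, at radius r is drawn at 1 + k1 r^2 times it, then the intrinsics apply), "eye" and "orientation" of the camera in the world. Camera axes: x right, y up, looking along -z (the intrinsics and any distortion apply to the point x, -y, -z); pixel columns grow to the right and rows downward; lengths in m; the calibration is good to about 2 mm. A picture is of the moment at which its call begins. calibration takes no time and is no camera call.
- close_job(): hands the job in, once; it reports no verdict.
The state is a dict: "time": time; "joint_positions": joint angles; "qvel": joint speeds; "joint_torque": joint torques, N m; "tool_pos": TCP position; "ee_rot": TCP orientation; "wrist_force": force on the tool from outside, world axes, zero at the start; "wrist_torque": the same for the moment, N m; "width": finger opening in m.
Only numpy, scipy, OpenCV 4.12 (cv2) and the standard library are available. Lean on these libraries where they do the work, as an engineer would, in place of code of your own. Each camera call takes 0.05 s, during which the arm holds its last target. There are 200 camera calls.

## Working session

There is one attempt and no reset: what is moved stays moved. The work goes in short steps, Python scripts to look and compute and a tool call to move; the robot and the scene stay as the last step left them, time stands still between calls to the robot, and variables do not carry over. Pictures are saved under pics/ and viewed, about 8 in all and at most 12, crops included, and the job is handed in when it is done.

Besides the shell and the picture viewer there is one more tool, called after "Emit:" as name(argument=value, ...) on one line, values as JSON. step_arm: Moves the arm, as the interface text tells. Its arguments: {"type":"object","properties":{"increments":{"type":"string"},"claw":{"type":"number"}},"required":["increments"]}

```bash
mkdir -p pics; ls; python3 - <<'E'
from bench import *
import cv2
for n in("side","top"):
    im=snapshot(n); cv2.imwrite(f"pics/{n}0.png",im[:,:,::-1])
    print(n,calibration(n))
print(get_obs())
E
```

```text
pics
side {'camera_matrix': array([[537.19290463,   0.        , 281.25153571],
       [  0.        , 537.19290463, 219.08358977],
       [  0.        ,   0.        ,   1.        ]]), 'k1': -0.2052247467089321, 'eye': array([-0.08213615, -1.12616177,  1.06080648]), 'orientation': array([ 0.90213169,  0.02138575, -0.55085608])}
top {'camera_matrix': array([[395.9083407 ,   0.        , 276.25887822],
       [  0.        , 395.9083407 , 203.72850266],
       [  0.        ,   0.        ,   1.        ]]), 'k1': -0.0494107184359732, 'eye': array([ 0.4001219 , -0.05664341,  1.22786022]), 'orientation': array([ 0.15047611, -0.00714856, -1.55294054])}
{'time': 0.1, 'joint_positions': array([ 1.08089846e+00,  8.78755419e-02,  1.37208241e+00, -4.81557933e-06,
        1.68358289e+00, -1.03098822e-01]), 'qvel': array([-0.00121981, -0.00203092, -0.00382578,  0.00201295,  0.00070041,
       -0.0001657 ]), 'joint_torque': array([ 1.45275506e-03, -3.41254163e+01, -3.03301620e+01,  7.18936999e-02,
        3.04103410e-02, -1.00392458e-04]), 'tool_pos': array([0.20725071, 0.50893558, 0.20443475]), 'ee_rot': array([-3.13965431e+00, -1.95739878e-04,  2.75479288e+00]), 'wrist_force': array([ 0.22371741,  0.49104768, -0.05241909]), 'wrist_torque': array([ 0.02258265,  0.00363113, -0.01729718]), 'width': 0.09408633968702114}
```

View pics/top0.png

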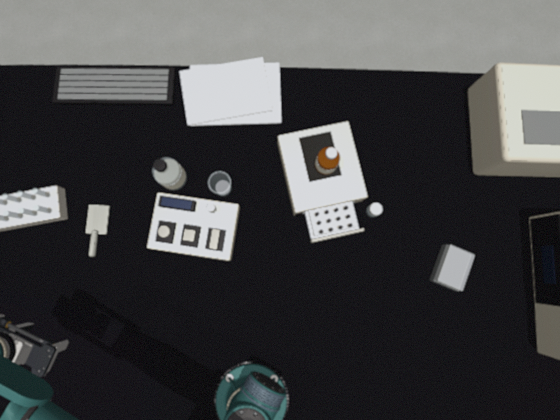

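View pics/side0.png

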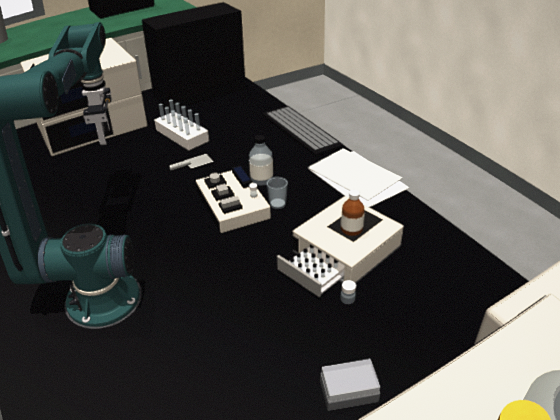

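The top view shows the console at (150-240, 193-260) with the keys round (164,231), square (190,236) and long (215,239). The loader is at (280-365, 123-213), and the tray front panel runs about (310,242)-(363,231) with the jar at (375,210). I'll measure from enlarged crops.

```bash
cat > h.py <<'E'
import numpy as np, cv2
from scipy.spatial.transform import Rotation as R
from bench import *
def ray(n,px):
    c=calibration(n); K=np.array(c["camera_matrix"])
    p=np.array(px,float).reshape(-1,1,2)
    u=cv2.undistortPoints(p,K,np.array([c["k1"],0,0,0.]))[:,0]
    d=np.c_[u[:,0],-u[:,1],-np.ones(len(u))]@R.from_euler("xyz",c["orientation"]).as_matrix().T
    return np.array(c["eye"]),d
def onz(n,px,z):
    e,d=ray(n,px); return e+d*((z-e[2])/d[:,2])[:,None]
E
python3 - <<'E'
import cv2
from h import *
im=cv2.imread("pics/top0.png"); 
cv2.imwrite("pics/c1.png",cv2.resize(im[185:265,140:245],None,fx=7,fy=7,interpolation=cv2.INTER_CUBIC))
cv2.imwrite("pics/c2.png",cv2.resize(im[115:250,270:390],None,fx=4.4,fy=4.4,interpolation=cv2.INTER_CUBIC))
# sanity: known console top outline by colour
hsv=cv2.cvtColor(im,cv2.COLOR_BGR2HSV)
m=((hsv[...,2]>110)).astype(np.uint8)
for nm,(x0,y0,x1,y1),z in(("console",(143,188,243,263),.05),("loader",(270,115,368,217),.08)):
    s=np.zeros_like(m); s[y0:y1,x0:x1]=m[y0:y1,x0:x1]
    cs=max(cv2.findContours(s,0,2)[0],key=cv2.contourArea)
    r=cv2.minAreaRect(cs); b=cv2.boxPoints(r); w=onz("top",b,z)
    print(nm,b.round(1).tolist(),w.round(4).tolist(),w.mean(0).round(4),np.linalg.norm(w-np.roll(w,1,0),axis=1).round(4))
E
```

```text
console [[146.10000610351562, 248.1999969482422], [154.6999969482422, 190.6999969482422], [239.10000610351562, 203.39999389648438], [230.5, 260.8999938964844]] [[0.438, 0.3223, 0.05], [0.6118, 0.3072, 0.05], [0.5776, 0.0498, 0.05], [0.4058, 0.07, 0.05]] [0.5083 0.1873 0.05  ] [0.2543 0.1745 0.2597 0.173 ]
loader [[276.20001220703125, 135.10000610351562], [349.79998779296875, 118.4000015258789], [371.20001220703125, 212.5], [297.6000061035156, 229.3000030517578]] [[0.7836, -0.0577, 0.08], [0.8417, -0.2812, 0.08], [0.5534, -0.341, 0.08], [0.5004, -0.125, 0.08]] [ 0.6698 -0.2012  0.08  ] [0.2911 0.231  0.2944 0.2224]
```

View pics/c1.png

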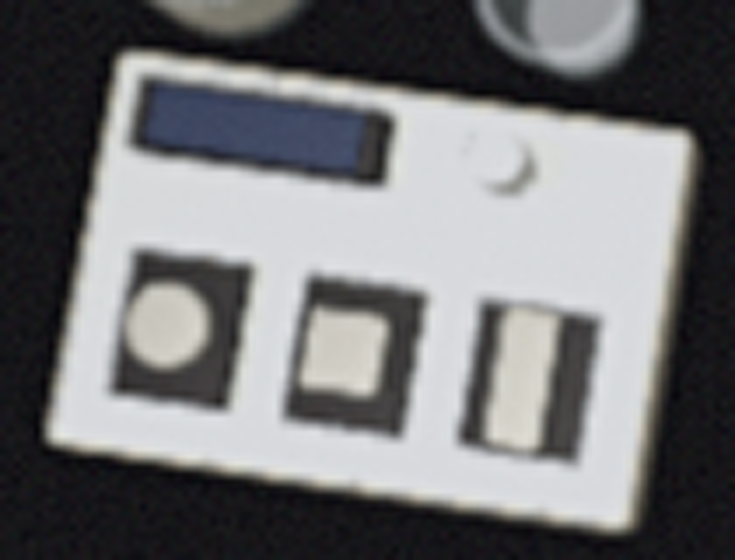

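View pics/c2.png

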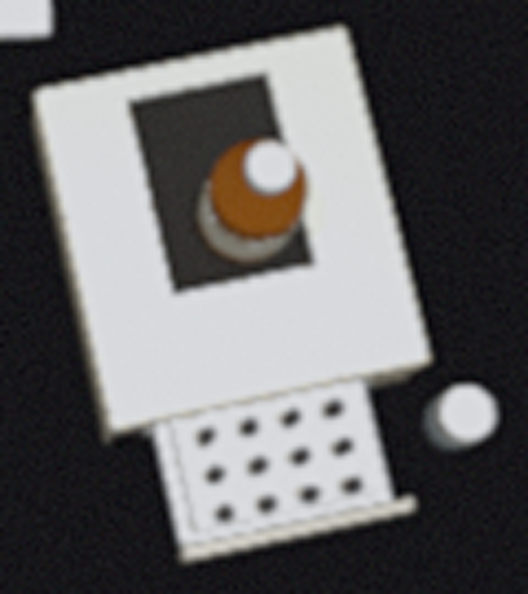

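```bash
cat > m.py <<'E'
from h import *
def T(c,s,o): return (np.array(c,float)+.5)/s-.5+np.array(o)
def fit(L,W):  # 2D rigid fit
    L=np.array(L,float);W=np.array(W)[:,:2];a=L-L.mean(0);b=W-W.mean(0)
    H=(a[:,0]*b[:,1]-a[:,1]*b[:,0]).sum();D=(a*b).sum();y=np.arctan2(H,D)
    M=np.array([[np.cos(y),-np.sin(y)],[np.sin(y),np.cos(y)]]);t=W.mean(0)-M@L.mean(0)
    return y,M,t,np.linalg.norm(L@M.T+t-W,axis=1)
C=lambda p:T(p,7,(140,185)); D=lambda p:T(p,4.4,(270,115))
yc,Mc,tc,ec=fit([(.085,.125),(.085,-.125),(-.085,-.125),(-.085,.125)],onz("top",C([(118,50),(693,132),(632,530),(47,440)]),.05))
print("console",yc,tc,ec)
for n,p,l in(("round",(167,325),(-.03,.075)),("square",(344,351),(-.03,0)),("long",(522,378),(-.03,-.075))):
    w=onz("top",C([p]),.08)[0]; print(n,w.round(4),"model",(Mc@l+tc).round(4),"local",(Mc.T@(w[:2]-tc)).round(4))
w=onz("top",C([(498,160)]),.092)[0]; print("vial",w,(Mc.T@(w[:2]-tc)))
yl,Ml,tl,el=fit([(.12,.11),(.12,-.11),(-.12,-.11),(-.12,.11)],onz("top",D([(33,90),(346,26),(432,360),(110,430)]),.08))
print("loader",yl,tl,el)
for n,p,z in(("panelL",(183,560),.062),("panelR",(415,508),.062),("jar",(467,414),.055),("amber",(270,167),.13+.08)):
    w=onz("top",D([p]),z)[0]; print(n,w.round(4),"local",(Ml.T@(w[:2]-tl)).round(4))
for x in(-.30,-.26,-.16): print(x,Ml@(x,0)+tl)
E
python3 m.py
```

```text
console -0.12418021888355943 [0.5085743 0.1867597] [0.00164411 0.00069522 0.00175683 0.00071175]
round [0.4879 0.265  0.08  ] model [0.4881 0.2649] local [-0.0302  0.075 ]
square [0.4786 0.1906 0.08  ] model [0.4788 0.1905] local [-0.0303  0.0001]
long [0.4689 0.1163 0.08  ] model [0.4695 0.1161] local [-0.0307 -0.0749]
vial [0.55802327 0.12805391 0.092     ] [ 0.05633957 -0.05212892]
loader 0.23248338702575075 [ 0.6923719  -0.19611862] [0.00085291 0.00087274 0.00090322 0.00096254]
panelL [ 0.4655 -0.1666  0.062 ] local [-0.2139  0.081 ]
panelR [ 0.5031 -0.3228  0.062 ] local [-0.2134 -0.0797]
jar [ 0.5686 -0.3611  0.055 ] local [-0.1584 -0.132 ]
amber [ 0.6949 -0.2042  0.21  ] local [ 0.0006 -0.0085]
-0.3 [ 0.40044273 -0.26523706]
-0.26 [ 0.43936662 -0.25602127]
-0.16 [ 0.53667634 -0.23298179]
```

```bash
cat > g.py <<'E'
import sys
from h import *
# plan rows to x y z yaw in n rows
x,y,z,w=map(float,sys.argv[1:5]); n=int(sys.argv[5]); k=int(sys.argv[6]) if len(sys.argv)>6 else 5
o=get_obs(); p=np.array(o["tool_pos"]); M=R.from_euler("xyz",o["ee_rot"])
G=R.from_euler("xyz",[np.pi,0,w]); rv=(M.inv()*G).as_rotvec(); d=(np.array([x,y,z])-p)/n
print("now",p.round(4),np.round(o["ee_rot"],3),"t",o["time"],"F",np.round(o["wrist_force"],1),"w",round(o["width"],3))
print("; ".join(" ".join(f"{v:.3g}" for v in np.r_[np.round((M*R.from_rotvec(rv*i/n)).inv().apply(d)*100,2),np.round(rv/n,3)]) for i in range(min(n,k))))
E
python3 g.py .41 -.263 .2 .2325 20 20
```

```text
now [0.2073 0.5089 0.2044] [-3.14  -0.     2.755] t 0.1 F [ 0.2  0.5 -0.1] w 0.094
-2.39 -3.19 0.03 -0 0 0.126; -2.78 -2.87 0.03 -0 0 0.126; -3.12 -2.49 0.03 -0 0 0.126; -3.4 -2.08 0.03 -0 0 0.126; -3.64 -1.64 0.03 -0 0 0.126; -3.82 -1.17 0.03 -0 0 0.126; -3.93 -0.68 0.02 -0 0 0.126; -3.99 -0.18 0.02 -0 0 0.126; -3.98 0.33 0.02 -0 0 0.126; -3.9 0.82 0.02 -0 0 0.126; -3.77 1.31 0.02 -0 0 0.126; -3.58 1.77 0.02 -0 0 0.126; -3.32 2.21 0.02 -0 0 0.126; -3.02 2.61 0.02 -0 0 0.126; -2.67 2.97 0.02 -0 0 0.126; -2.27 3.28 0.02 -0 0 0.126; -1.84 3.54 0.02 -0 0 0.126; -1.38 3.74 0.02 -0 0 0.126; -0.9 3.89 0.02 -0 0 0.126; -0.41 3.97 0.02 -0 0 0.126
```

Emit:
step_arm(increments="-2.4 -3.2 0 0 0 0.126; -2.8 -2.9 0 0 0 0.126; -3.1 -2.5 0 0 0 0.126; -3.4 -2.1 0 0 0 0.126; -3.6 -1.6 0 0 0 0.126", claw=1)

```text
time: 0.6
tool_pos: [0.2578, 0.3147, 0.2049]
ee_rot: [-3.141, 0.0, 2.12]
wrist_force: [0.8, 0.4, 0.4]
width: 0.0573
```

Emit:
step_arm(increments="-3.8 -1.2 0 0 0 0.126; -3.9 -0.7 0 0 0 0.126; -4 -0.2 0 0 0 0.126; -4 0.3 0 0 0 0.126; -3.9 0.8 0 0 0 0.126")

```text
time: 1.1
tool_pos: [0.3072, 0.1217, 0.2052]
ee_rot: [3.141, -0.0, 1.49]
wrist_force: [1.3, 0.6, 0.2]
width: 0.0175
```

Emit:
step_arm(increments="-3.8 1.3 0 0 0 0.126; -3.6 1.8 0 0 0 0.126; -3.3 2.2 0 0 0 0.126; -3 2.6 0 0 0 0.126; -2.7 3 0 0 0 0.126")

```text
time: 1.6
tool_pos: [0.3585, -0.0719, 0.2052]
ee_rot: [-3.141, -0.0, 0.859]
wrist_force: [0.6, -0.0, -0.4]
width: 0.0003
```

Emit:
step_arm(increments="-2.3 3.3 0 0 0 0.126; -1.8 3.5 0 0 0 0.126; -1.4 3.7 0 0 0 0.126; -0.9 3.9 0 0 0 0.126; -0.4 4 0 0 0 0.126")

```text
time: 2.1
tool_pos: [0.4095, -0.2646, 0.2049]
ee_rot: [-3.141, 0.0, 0.229]
wrist_force: [0.6, 0.5, -0.6]
width: 0.0003
```

```bash
python3 g.py .41 -.263 .035 .2325 5
```

```text
now [ 0.4095 -0.2646  0.2049] [-3.141  0.     0.229] t 2.1 F [ 0.6  0.5 -0.6] w 0.0
0.02 -0.02 3.4 -0 0 -0.001; 0.02 -0.03 3.4 -0 0 -0.001; 0.02 -0.03 3.4 -0 0 -0.001; 0.02 -0.03 3.4 -0 0 -0.001; 0.02 -0.03 3.4 -0 0 -0.001
```

Emit:
step_arm(increments="0 0 3.4 0 0 0; 0 0 3.4 0 0 0; 0 0 3.4 0 0 0; 0 0 3.4 0 0 0; 0 0 3.2 0 0 -0.003")

```text
time: 2.6
tool_pos: [0.4089, -0.2626, 0.0354]
ee_rot: [-3.14, 0.001, 0.238]
wrist_force: [0.0, 0.3, -0.8]
width: 0.0003
```

Emit:
step_arm(increments="2 0 0 0 0 0; 2 0 0 0 0 0; 1 0 0 0 0 0; 1 0 0 0 0 0; 1 0 0 0 0 0")

```text
time: 3.1
tool_pos: [0.4772, -0.2466, 0.0374]
ee_rot: [-3.141, 0.002, 0.238]
wrist_force: [-3.6, -0.4, 1.7]
width: 0.0005
```

Emit:
step_arm(increments="1 0 0 0 0 0; 1 0 0 0 0 0; 1 0 0 0 0 0; 0.5 0 0 0 0 0; 0.5 0 0 0 0 0")

```text
time: 3.6
tool_pos: [0.5169, -0.2372, 0.0374]
ee_rot: [3.141, 0.0, 0.238]
wrist_force: [-3.2, -0.4, 1.1]
width: 0.0006
```

```bash
python3 g.py .5292 -.2348 .037 .2325 5; python3 - <<'E'
from h import *
im=snapshot("top"); cv2.imwrite("pics/t1.png",cv2.resize(im[115:275,260:400,::-1],None,fx=3.7,fy=3.7,interpolation=cv2.INTER_CUBIC))
E
```

```text
now [ 0.5169 -0.2372  0.0374] [3.141 0.    0.238] t 3.6 F [-3.2 -0.4  1.1] w 0.001
0.25 0.01 0.01 0 0 0.001; 0.25 0.01 0.01 0 0 0.001; 0.25 0.01 0.01 0 0 0.001; 0.25 0.01 0.01 0 0 0.001; 0.25 0.01 0.01 0 0 0.001
```

View pics/t1.png

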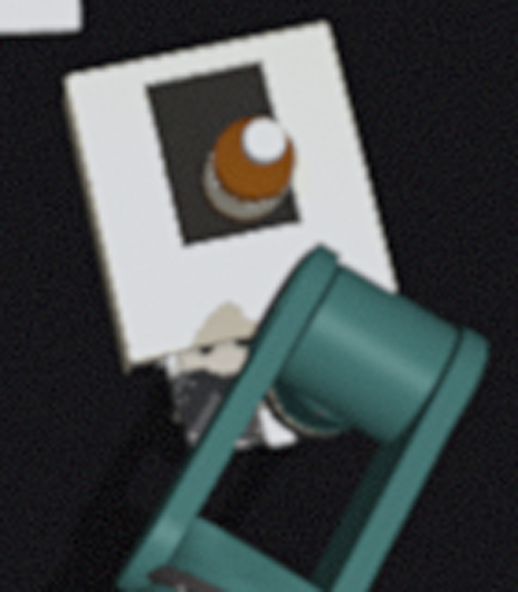

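The arm hides the tray in this view. The loader and amber bottle (265,140) look undisturbed, and a steady 3.2 N shows the tray is sliding. I'll push slowly until the force climbs at the stop.

Emit:
step_arm(increments="0.3 0 0 0 0 0; 0.3 0 0 0 0 0; 0.2 0 0 0 0 0; 0.2 0 0 0 0 0; 0.1 0 0 0 0 0")

```text
time: 4.15
tool_pos: [0.5263, -0.2348, 0.0374]
ee_rot: [-3.141, 0.002, 0.238]
wrist_force: [-6.9, -1.5, 2.3]
width: 0.0008
```

Emit:
step_arm(increments="0.1 0 0 0 0 0; 0.1 0 0 0 0 0; 0 0 0 0 0 0")

```text
time: 4.45
tool_pos: [0.5263, -0.2348, 0.0375]
ee_rot: [-3.141, 0.006, 0.237]
wrist_force: [-11.0, -2.7, 3.9]
width: 0.0007
```

The tool stalled at 11 N, which matches contact with the stop. I'll back off and check.

Emit:
step_arm(increments="0 0 0 0 0 0; -2 0 0 0 0 0; -3 0 0 0 0 0; -4 0 0 0 0 0; -3 0 -3 0 0 0")

```text
time: 4.95
tool_pos: [0.4093, -0.2599, 0.0635]
ee_rot: [-3.134, 0.004, 0.238]
wrist_force: [-0.6, -0.4, 0.5]
width: 0.0006
```

Emit:
step_arm(increments="0 0 -4 0 0 0; 0 0 -4 0 0 0; 0 -4 -3 0 0 0; 0 -4 0 0 0 0; 0 -4 0 0 0 0")

```text
time: 5.45
tool_pos: [0.3858, -0.1446, 0.1796]
ee_rot: [3.139, -0.006, 0.237]
wrist_force: [-0.3, 1.1, 0.8]
width: 0.0006
```

```bash
python3 g.py .40 .12 .18 -.124 6 6; python3 - <<'E'
from h import *
im=snapshot("top"); cv2.imwrite("pics/t2full.png",im[:,:,::-1]);cv2.imwrite("pics/t2.png",cv2.resize(im[115:250,270:390,::-1],None,fx=4.4,fy=4.4,interpolation=cv2.INTER_CUBIC))
E
```

```text
now [ 0.3858 -0.1446  0.1796] [ 3.139 -0.006  0.237] t 5.45 F [-0.3  1.1  0.8] w 0.001
1.27 -4.23 -0.01 0 -0.001 0.06; 1.01 -4.3 -0.01 0 -0.001 0.06; 0.75 -4.35 -0.01 0 -0.001 0.06; 0.49 -4.39 -0.01 0 -0.001 0.06; 0.22 -4.41 -0.01 0 -0.001 0.06; -0.04 -4.42 -0.01 0 -0.001 0.06
```

View pics/t2.png

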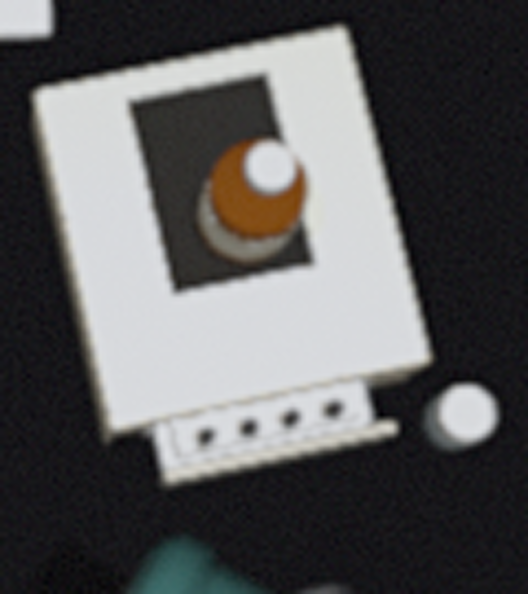

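The panel's outer edge now runs (167,484)-(396,432), and the jar and bottle are unmoved. Now I'll convert that to a position.

```bash
cat >> m.py <<'E'
for n,p,z in(("homeL",(167,484),.062),("homeR",(396,433),.062)):
    w=onz("top",D([p]),z)[0]; print(n,(Ml.T@(w[:2]-tl)).round(4))
E
python3 m.py|tail -2; python3 g.py .4788 .1905 .13 -.124 10 10
```

```text
homeL [-0.162   0.0801]
homeR [-0.1613 -0.0795]
now [ 0.3839 -0.1393  0.179 ] [-3.138 -0.005  0.242] t 5.5 F [-2.3  3.7 -0.3] w 0.001
1.71 -2.97 0.51 -0 -0 0.037; 1.6 -3.03 0.51 -0 -0 0.037; 1.49 -3.09 0.51 -0 -0 0.037; 1.37 -3.14 0.5 -0 -0 0.037; 1.26 -3.19 0.5 -0 -0 0.037; 1.14 -3.24 0.5 -0 -0 0.037; 1.02 -3.28 0.5 -0 -0 0.037; 0.9 -3.31 0.5 -0 -0 0.037; 0.78 -3.34 0.49 -0 -0 0.037; 0.66 -3.37 0.49 -0 -0 0.037
```

The panel face reads x ≈ -0.1617 against a nominal -0.160, so with the hard stall the tray is home. Next is the square key.

Emit:
step_arm(increments="1.7 -3 0.5 0 0 0.037; 1.6 -3 0.5 0 0 0.037; 1.5 -3.1 0.5 0 0 0.037; 1.4 -3.1 0.5 0 0 0.037; 1.3 -3.2 0.5 0 0 0.037")

```text
time: 6.0
tool_pos: [0.4344, 0.0208, 0.1528]
ee_rot: [-3.14, -0.003, 0.052]
wrist_force: [0.5, -0.2, 0.1]
width: 0.0002
```

Emit:
step_arm(increments="1.1 -3.2 0.5 0 0 0.037; 1 -3.3 0.5 0 0 0.037; 0.9 -3.3 0.5 0 0 0.037; 0.8 -3.3 0.5 0 0 0.037; 0.7 -3.4 0.5 0 0 0.037")

```text
time: 6.5
tool_pos: [0.4827, 0.1853, 0.1276]
ee_rot: [-3.139, -0.002, -0.133]
wrist_force: [0.2, -0.6, 1.1]
width: 0.0002
```

```bash
python3 g.py .4788 .1905 .095 -.124 3
```

```text
now [0.4827 0.1853 0.1276] [-3.139e+00 -2.000e-03 -1.330e-01] t 6.5 F [ 0.2 -0.6  1.1] w 0.0
-0.15 -0.15 1.09 -0.001 -0.001 -0.003; -0.15 -0.15 1.09 -0.001 -0.001 -0.003; -0.15 -0.15 1.09 -0.001 -0.001 -0.003
```

Emit:
step_arm(increments="-0.15 -0.15 1.1 0 0 -0.003; -0.15 -0.15 1.1 0 0 -0.003; -0.1 -0.15 1 0 0 -0.003; 0 0 0.5 0 0 0; 0 0 0 0 0 0")

```text
time: 7.0
tool_pos: [0.4776, 0.1868, 0.0894]
ee_rot: [3.141, 0.002, -0.124]
wrist_force: [-0.4, -0.1, -0.4]
width: 0.0005
```

Emit:
step_arm(increments="0 0 0.5 0 0 0; 0 0 0.3 0 0 0; 0 0 0.2 0 0 0; 0 0 0.2 0 0 0; 0 0 0 0 0 0")

```text
time: 7.5
tool_pos: [0.4786, 0.1877, 0.0787]
ee_rot: [-3.142, -0.001, -0.123]
wrist_force: [-0.1, -0.7, 0.8]
width: 0.0004
```

Emit:
step_arm(increments="0 0 0.2 0 0 0; 0 0 0.2 0 0 0; 0 0 0.2 0 0 0; 0 0 0.2 0 0 0; 0 0 0 0 0 0")

```text
time: 8.0
tool_pos: [0.4787, 0.1877, 0.0721]
ee_rot: [-3.141, -0.001, -0.123]
wrist_force: [-4.3, -1.6, 8.5]
width: 0.0008
```

Emit:
step_arm(increments="0 0 0.1 0 0 0; 0 0 0.1 0 0 0; 0 0 0 0 0 0; 0 0 0 0 0 0")

```text
time: 8.4
tool_pos: [0.4788, 0.1878, 0.0719]
ee_rot: [-3.141, -0.002, -0.123]
wrist_force: [-7.0, -3.1, 16.7]
width: 0.0003
```

Square key is at its stop (z = 0.0719, 17 N). I'll lift and go to the long key.

Emit:
step_arm(increments="0 0 -1.2 0 0 0; 0 0 -2 0 0 0; 0 2.5 0 0 0 0; 0 2.5 0 0 0 0; 0 2.2 0 0 0 0")

```text
time: 8.9
tool_pos: [0.4694, 0.1158, 0.1002]
ee_rot: [-3.141, -0.0, -0.123]
wrist_force: [-0.3, -1.2, 0.5]
width: 0.0011
```

```bash
python3 g.py .4693 .1162 .083 -.124 3; python3 - <<'E'
from h import *
im=snapshot("side"); cv2.imwrite("pics/s1.png",cv2.resize(im[140:240,170:310,::-1],None,fx=5.5,fy=5.5,interpolation=cv2.INTER_CUBIC))
E
```

```text
now [0.4694 0.1158 0.1002] [-3.141 -0.    -0.123] t 8.9 F [-0.3 -1.2  0.5] w 0.001
-0.01 -0.01 0.57 -0 -0 0; -0.01 -0.01 0.57 -0 -0 0; -0.01 -0.01 0.57 -0 -0 0
```

View pics/s1.png

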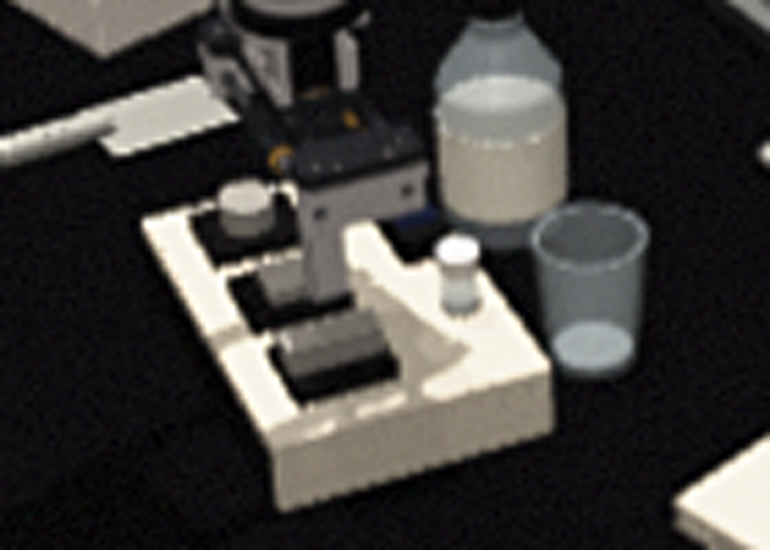

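The square key (285,280) sits visibly lower than the round key (245,205), and the finger is above the long key (330,345). The vial, beaker and bottle are all standing. Now press the long key.

Emit:
step_arm(increments="0 0 1 0 0 0; 0 0 0.7 0 0 0; 0 0 0.3 0 0 0; 0 0 0.3 0 0 0; 0 0 0.2 0 0 0")

```text
time: 9.45
tool_pos: [0.4691, 0.117, 0.0752]
ee_rot: [-3.141, 0.001, -0.122]
wrist_force: [-2.3, 0.1, 3.6]
width: 0.0003
```

Emit:
step_arm(increments="0 0 0.2 0 0 0; 0 0 0.2 0 0 0; 0 0 0.1 0 0 0; 0 0 0 0 0 0; 0 0 0 0 0 0")

```text
time: 9.95
tool_pos: [0.4695, 0.1169, 0.0721]
ee_rot: [-3.14, -0.0, -0.123]
wrist_force: [-5.1, -0.2, 8.8]
width: 0.0005
```

Emit:
step_arm(increments="0 0 0.1 0 0 0; 0 0 0 0 0 0; 0 0 0 0 0 0; 0 0 -1.2 0 0 0; 0 0 -3 0 0 0")

```text
time: 10.45
tool_pos: [0.4679, 0.116, 0.1094]
ee_rot: [3.14, 0.005, -0.123]
wrist_force: [0.2, -0.1, -0.8]
width: 0.0005
```

Emit:
step_arm(increments="0 0 -4 0 0 0; -4 0 -3 0 0 0; -4 3 0 0 0 0; -4 3 0 0 0 0; 0 4 0 0 0 0")

```text
time: 10.95
tool_pos: [0.3356, 0.0323, 0.1818]
ee_rot: [-3.141, -0.003, -0.119]
wrist_force: [0.7, -0.4, -0.5]
width: 0.0006
```

Emit:
step_arm(increments="0 4 0 0 0 0; 0 0 0 0 0 0; 0 0 0 0 0 0; 0 0 0 0 0 0; 0 0 0 0 0 0")

```text
time: 11.45
tool_pos: [0.3335, -0.0069, 0.1814]
ee_rot: [-3.141, 0.0, -0.121]
wrist_force: [0.8, -0.0, 0.3]
width: 0.0003
```

```bash
python3 - <<'E'
from h import *
im=snapshot("side"); a=cv2.resize(im[140:240,170:310,::-1],None,fx=5.5,fy=5.5,interpolation=cv2.INTER_CUBIC)
cv2.imwrite("pics/s2.png",a)
t=snapshot("top")[:,:,::-1]; cv2.imwrite("pics/t3.png",t)
d=cv2.absdiff(t,cv2.imread("pics/top0.png")).max(2)
cs=cv2.findContours((cv2.GaussianBlur(d,(3,3),0)>35).astype(np.uint8),0,2)[0]
print([cv2.boundingRect(c) for c in cs if cv2.contourArea(c)>5]); o=get_obs(); print(o["time"],o["tool_pos"],o["wrist_force"])
E
```

```text
[(219, 415, 7, 3), (238, 410, 7, 8), (283, 409, 10, 11), (278, 395, 10, 22), (243, 390, 5, 8), (256, 385, 23, 27), (208, 384, 5, 3), (0, 383, 57, 37), (211, 374, 5, 6), (207, 374, 3, 6), (218, 368, 23, 26), (247, 361, 6, 3), (47, 340, 22, 32), (0, 337, 10, 21), (9, 333, 44, 43), (5, 322, 41, 22), (0, 314, 4, 3), (155, 272, 136, 148), (307, 210, 58, 33)]
11.55 [ 0.33347509 -0.00695347  0.18136421] [0.29756089 0.39783018 0.17141188]
```

View pics/s2.png

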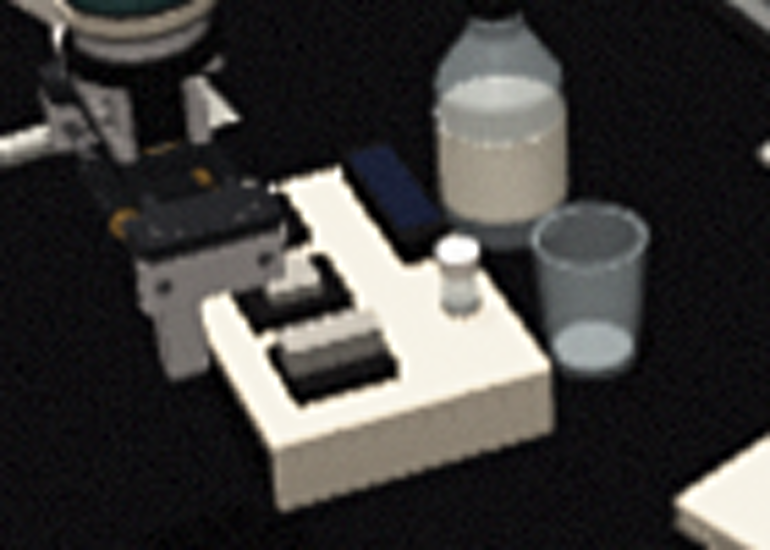

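View pics/t3.png

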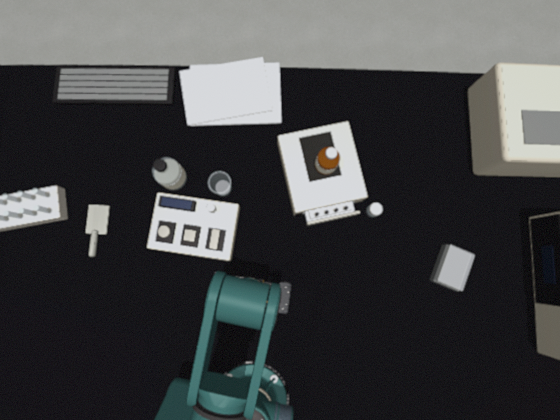

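The long key (330,340) is back up, the square key (290,280) stays down, and the arm is clear. In the top view only the arm and the tray area differ from the start. Handing in.

```bash
python3 -c "
from bench import *
print(close_job())"
```

```text
the job is handed in; nothing more can be done
None
```

I ran all three steps in order and handed the job in at about 11.6 s of the 48 s allowed; the hand-in gives no verdict.

- **Tray:** I pushed it in with the closed fingers until it stalled at 11 N. The camera then put the panel face at x ≈ -0.1617, against -0.160 for fully home. That is about 1.7 mm off, within the 2 mm calibration error.
- **Square key:** I pressed it to its stop (z = 0.072, 17 N), and the last side view shows it still down.
- **Long key:** I pressed it to its stop (z = 0.072, about 9 N or more) and released it. The last side view shows it back up.
- **Round key and loose things:** I did not press or touch the round key. Comparing the first and last top pictures shows changes only at the arm, its shadow and the tray, so no loose thing moved visibly. The arm ended clear of everything, with wrist force near zero.

Two limits on these checks: the arm hid the tray during the push, so I confirmed it afterwards. It also hid the round key in the last side view, so I checked that key only in the top view, where it looked unchanged. No check failed or disagreed.

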